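# Put the biscuits away and close the box

## Robot

A 7-joint arm with a two-finger parallel gripper is mounted at the origin on the work surface. World frame = base frame: x ahead of the robot, y to its left, z up, the work surface at z = 0. Lengths are in m, angles in rad, forces in N, time in s.
With the tool pointing down it reaches from about 0.35 to 0.9 m from the base axis. Payload 8.1 kg.
Tool frame: the origin (TCP) lies at the very end of the fingers, on their centre line; the grasp point (between the pads) lies 19 mm behind it; z points along the fingers, y is the direction in which the jaws open and shut (so a half turn about z gives the same grasp; the last joint's range is limited). The gripper opens to 92 mm and grips with 3 to 60 N. Pads are 19 mm wide; open, the fingers measure 130 mm over their backs; the gripper's body (75 mm by 190 mm) begins 47 mm behind the grasp point.
Start: joints at [1.049, 0.434, 0.025, 1.573, -0.012, 1.134, -0.075], TCP at [0.254, -0.571, 0.227] pointing down, gripper open.
Joint ranges: [-2.62, 2.62], [-0.44, 2.09], [-1.27, 1.32], [0.08, 2.57], [-1.32, 4.46], [0.12, 2], [-2.74, 2.74]. Speed limits (rad/s): [2.22, 2.22, 3.01, 3.01, 3.14, 3.14, 3.14].

## Interface

Orientations are given as a unit quaternion [w, x, y, z].
In Python, from rig import robot gives the robot as it stands.
- The arm moves only by the tool arm_command, never from a script. Its argument "series" is text: rows parted by semicolons, each of 6 numbers parted by spaces: the shift along the tool's x, y, z each as a share of 0.6 m, from -1 to 1, then the turn, a rotation vector about the tool's x, y, z each as a share of 60 degrees, from -1 to 1. A call has 1 to 5 rows; each row is the pose to reach, as a shift and turn from the pose measured when the call began, along the tool's axes at that moment; what a row does not reach only later rows make up. A row lasts 1/8 s, in which the tool goes at most 62.5 mm and 10.7 degrees, less where a joint would pass 70% of its speed; a pose out of reach is approached as far as the arm can. A call with a number of a shift or a turn outside -1 to 1 is refused whole. A call with a gripper value outside its range is refused whole. "jaw" is the gripper's target within -1 to 1 (shut at 1, half-way at 0, fully open at -1), set as the call begins (left out, the last holds). The fingers move at their own pace and stop on an object; the grip force is fixed at half the most. Time passes only in rows, so rows that repeat a pose let the fingers close. It gives the time, the measured TCP pose, the force and the opening at its end, in the units of the state.
- robot.get_state(): the state, without advancing time (a new reading comes with each control period).
- robot.capture(name): name is "side" or "top" or "wrist"; returns a dict with "image" (480x640x3 uint8, red, green, blue), "fx", "fy", "cx", "cy" (pixels), "rvec" (rotation vector, rad) and "tvec" (3), from world to camera coordinates, as OpenCV has them; the wrist camera has in their place "tool_from_camera" (4x4, takes a point from camera to tool coordinates, whose origin is the TCP and whose axes are the flange's). Camera axes: x right, y down, z forward; pixel columns grow to the right and rows downward; lengths in m; the calibration is good to about 2 mm. A picture is of the moment at which its call begins: read the wrist's pose just before it. There is no depth.
- robot.sign_off(): hands the job in, once; it reports no verdict.
The state is a dict: "clock": time; "joint_pos": joint angles; "joint_vel": joint speeds; "effort": joint torques, N m; "eef_pos": TCP position; "tool_rot": TCP orientation; "force": force on the tool from outside, world axes, zero at the start; "ft_torque": the same for the moment, N m; "opening": finger opening in m.
Only numpy, scipy, OpenCV 4.12 (cv2) and the standard library are available. Lean on these libraries where they do the work, as an engineer would, in place of code of your own. Each camera call takes 0.05 s, during which the arm holds its last target. There are 200 camera calls.

## Task

Tip the four biscuits off the red tray into the open white box, then close that box with the wooden lid that was left on the black box next to it, so that the lid lies flat and square with its edges flush all round. Leave the empty tray standing upright on the counter, and do not disturb the cups, bottles and timer.

Things in the scene. Friction and masses are not known exactly. Their poses are not given: they have to be found in the camera images.
- biscuit_box: white plastic open-topped box, fixed to the counter, 150 x 150 mm outside, 90 mm high, walls and floor 8 mm thick; origin at the centre of its underside, axes along its sides, z up. It stands in a row with the tea chest along its own y axis, on either side of it (centres 156 mm apart, sides parallel, 6 mm gap)
- tea_chest: closed black box with a flat top, fixed to the counter, same size as the white box (150 x 150 mm, 90 mm high), next to it; origin at the centre of its underside
- lid: loose flat square lid of pale wood, 150 x 150 mm, 14 mm thick, 0.2 kg, without knob; it belongs on the white box, flush with its outside, but lies askew on top of the tea chest, perhaps overhanging the white box a little, and can be slid across since both tops are at one height. Origin at the centre of its underside, axes along its sides
- tray: red plastic snack tray, loose, 150 mm long (its x) and 96 mm wide (its y), floor 4 mm thick, walls 26 mm high on both sides and at the +x end; the -x end is open, without a lip, for tipping out. A steel bridge handle stands across the middle. Origin at the centre of its underside, z up. About 0.22 kg plus the biscuits
- tray_bar (a point): centre of the tray's handle bar, 85 mm above the tray's underside and above its centre; the bar runs along the tray's y, 106 mm long, 12 mm thick along x and 22 mm high, held by a post at each end; free space below it
- biscuit0: thick round golden biscuit, 36 mm across, 16 mm thick, 22 g; lies on the tray at the start; origin at the centre of its underside
- biscuit1: thick round golden biscuit, 36 mm across, 16 mm thick, 22 g; lies on the tray at the start; origin at the centre of its underside
- biscuit2: thick round golden biscuit, 36 mm across, 16 mm thick, 22 g; lies on the tray at the start; origin at the centre of its underside
- biscuit3: thick round golden biscuit, 36 mm across, 16 mm thick, 22 g; lies on the tray at the start; origin at the centre of its underside
- cup_near: glass cup on its saucer, one rigid loose piece: saucer 120 mm across, 71 mm tall in all, kraft-brown disc cover on top, small handle; origin under the saucer's centre. Leave it alone
- cup_left: glass cup on its saucer, one rigid loose piece: saucer 120 mm across, 71 mm tall in all, kraft-brown disc cover on top, small handle; origin under the saucer's centre. Leave it alone
- cup_right: glass cup on its saucer, one rigid loose piece: saucer 120 mm across, 71 mm tall in all, kraft-brown disc cover on top, small handle; origin under the saucer's centre. Leave it alone
- water_bottle: dark bottle with lilac cap, 66 mm across, 190 mm tall, at the back of the counter; origin under its centre. Leave it alone
- syrup_bottle: amber bottle with white cap, 64 mm across, 200 mm tall, on the left of the counter; origin under its centre. Leave it alone
- timer: white and blue kitchen timer lying flat, 65 x 85 x 20 mm; origin under its centre. Leave it alone
Things that resemble listed ones, but are neither listed nor needed, are in the scene too. There is more than one size of the tray; the one meant has the size given above.

How it is judged:
On the way:
1. all four biscuits lie in the white box (x of biscuit0 in the frame of biscuit_box between -0.068 and 0.068 m and y of biscuit0 in the frame of biscuit_box between -0.068 and 0.068 m and z of each of biscuit0, biscuit1, biscuit2, biscuit3 in the frame of biscuit_box below 0.08 m and x of biscuit1 in the frame of biscuit_box between -0.068 and 0.068 m and y of biscuit1 in the frame of biscuit_box between -0.068 and 0.068 m and x of biscuit2 in the frame of biscuit_box between -0.068 and 0.068 m and y of biscuit2 in the frame of biscuit_box between -0.068 and 0.068 m and x of biscuit3 in the frame of biscuit_box between -0.068 and 0.068 m and y of biscuit3 in the frame of biscuit_box between -0.068 and 0.068 m), for 0.2 s.
At the end, for the whole second after the job is handed in: All four biscuits are in the white box, below its rim; the lid lies flat on the white box's rim, its centre within 7 mm of the box's centre along each side and square within 0.08 rad (4.5 degrees); the tray stands upright on the counter; lid and tray are at rest (all of step 1 and x of lid in the frame of biscuit_box between -0.007 and 0.007 m and y of lid in the frame of biscuit_box between -0.007 and 0.007 m and z of lid in the frame of biscuit_box between 0.086 and 0.094 m and angle between the x axis of lid and the x axis of biscuit_box, either way round below 0.08 rad and angle between lid's own z axis and vertical below 0.04 rad and angle between tray's own z axis and vertical below 0.1 rad and height (world z) of tray between -0.005 and 0.008 m and linear speed of each of lid, tray below 0.02 m/s); the robot touches nothing.
It fails at once if a cup, bottle or the timer was pushed more than 3 cm or tipped over (distance of any of cup_near, cup_left, cup_right, water_bottle, syrup_bottle, timer from where it was at the start of the episode above 0.03 m or angle between any of cup_near, cup_left, cup_right, water_bottle, syrup_bottle, timer's own z axis and vertical above 0.4 rad).
It also fails if it takes over 67 s, if anything falls off the work surface, if the arm or the gripper's body presses on something with over 40 N, if the wrist force passes 120 N, or if a joint passes its speed limit or range.

## Working session

There is one attempt and no reset: what is moved stays moved. The work goes in short steps, Python scripts to look and compute and a tool call to move; the robot and the scene stay as the last step left them, time stands still between calls to the robot, and variables do not carry over. Pictures are saved under pics/ and viewed, about 8 in all and at most 12, crops included, and the job is handed in when it is done.

Besides the shell and the picture viewer there is one more tool, called after "Emit:" as name(argument=value, ...), one argument or row to a line, values as JSON. arm_command: Moves the arm, as the interface text tells. Shift numbers are shares of 0.6 m and turn numbers shares of 60 degrees, none past 1 either way. Its arguments: {"type":"object","properties":{"series":{"type":"string"},"jaw":{"type":"number"}},"required":["series"]}

```bash
ls; mkdir -p pics; cat > h.py <<'E'
import numpy as np, cv2
from rig import robot
from scipy.spatial.transform import Rotation as R
def st():
    s=robot.get_state(); q=s["tool_rot"]; return s,R.from_quat([q[1],q[2],q[3],q[0]]),np.array(s["eef_pos"])
def snap(n,f=None):
    c=robot.capture(n)
    if f: cv2.imwrite("pics/"+f,cv2.cvtColor(c["image"],cv2.COLOR_RGB2BGR))
    return c
def campose(c,rot=None,pos=None):
    if "rvec" in c:
        Rc=cv2.Rodrigues(np.array(c["rvec"],float))[0]; return Rc.T,-Rc.T@np.array(c["tvec"],float).ravel()
    T=np.array(c["tool_from_camera"]); M=rot.as_matrix(); return M@T[:3,:3],M@T[:3,3]+pos
def ray(c,uv,z,rot=None,pos=None):
    A,o=campose(c,rot,pos); uv=np.atleast_2d(uv).astype(float)
    d=np.c_[(uv[:,0]-c["cx"])/c["fx"],(uv[:,1]-c["cy"])/c["fy"],np.ones(len(uv))]@A.T
    return o+d*((z-o[2])/d[:,2])[:,None]
E
python3 - <<'E'
from h import *
s,r,p=st(); print(s); print(r.as_matrix().round(3))
a=snap("top","top1.png"); b=snap("side","side1.png")
import pickle; pickle.dump((a,b),open("first.pkl","wb"))
for c in(a,b): print({k:v for k,v in c.items() if k!="image"}, campose(c)[1])
E
```

```text
pics
{'clock': 0.0, 'joint_pos': array([ 1.04939432,  0.43524057,  0.02498783,  1.57409224, -0.0116066 ,
        1.13400323, -0.07510621]), 'joint_vel': array([-0.00024958, -0.00077119,  0.00177327, -0.00119705,  0.00044464,
       -0.00079966,  0.00149062]), 'effort': array([ 2.36184405e-04, -6.67862320e+01,  9.84945372e-01, -3.14468801e+01,
       -6.06125663e-02,  4.31261107e-02,  2.09057107e-04]), 'eef_pos': array([ 0.25389956, -0.57054322,  0.2259361 ]), 'tool_rot': array([-7.63291897e-04,  9.78164879e-01,  2.07828848e-01, -2.36562966e-04]), 'force': array([-0.08002035, -0.09639245,  0.33535321]), 'ft_torque': array([ 0.00719423,  0.00833016, -0.06059214]), 'opening': 0.09183439454842747}
[[ 0.914  0.407 -0.001]
 [ 0.407 -0.914  0.001]
 [-0.    -0.002 -1.   ]]
{'fx': 448.6235696521272, 'fy': 448.6235696521272, 'cx': 310.37203481794177, 'cy': 236.92936808256675, 'rvec': array([ 2.11583856, -2.15188186,  0.16551035]), 'tvec': array([0.01375173, 0.56289805, 1.23824578])} [ 0.35623972 -0.00289393  1.31277599]
{'fx': 441.8614020850399, 'fy': 441.8614020850399, 'cx': 321.7193951791705, 'cy': 242.571991168482, 'rvec': array([ 0.59809655, -2.75835839,  1.00303918]), 'tvec': array([0.53207581, 0.20573833, 1.09297999])} [0.25740804 0.71573363 0.97031163]
```

View pics/top1.png

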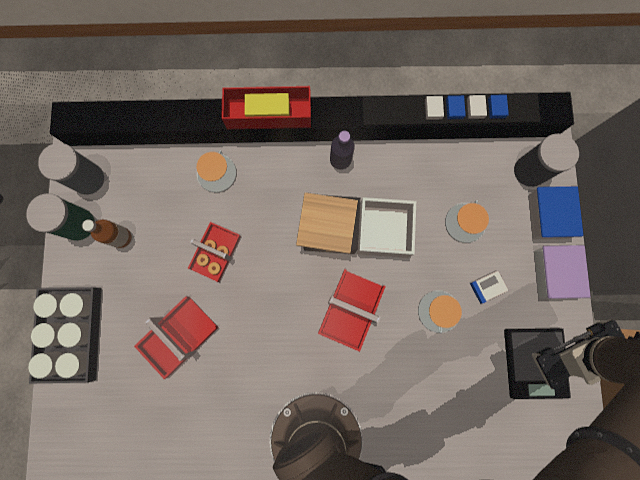

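View pics/side1.png

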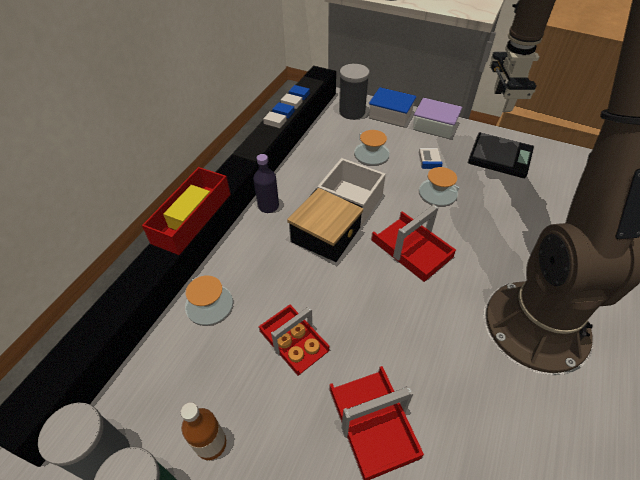

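The top view shows the biscuit tray at about (215,252), the white box at (387,226) and the lid on the black box at (328,222). The two larger trays are empty decoys. The side view shows the biscuit tray at (294,338).

```bash
cat > m1.py <<'E'
from h import *
import pickle
a,b=pickle.load(open("first.pkl","rb"))
def crop(c,x,y,w,h,s): return cv2.resize(c["image"][y:y+h,x:x+w,::-1],(w*s,h*s),interpolation=cv2.INTER_CUBIC)
A=crop(a,180,212,66,75,6); B=crop(b,250,296,90,82,4); C=crop(a,290,185,132,75,6)
v=np.zeros((600,800,3),np.uint8); v[:450//1,:396]=A; v[:328,400:760]=B; 
C=crop(a,290,187,132,72,3)
v[330:330+216,400:796]=C
cv2.imwrite("pics/crop1.png",v)
im=a["image"].astype(int); hsv=cv2.cvtColor(a["image"],cv2.COLOR_RGB2HSV)
red=((im[...,0]>100)&(im[...,1]<60)&(im[...,2]<60)).astype(np.uint8)
red[:140]=0
for c in cv2.findContours(cv2.morphologyEx(red,cv2.MORPH_CLOSE,np.ones((9,9))),0,2)[0]:
    if cv2.contourArea(c)>300:
        r=cv2.minAreaRect(c); print("red",r); q=ray(a,cv2.boxPoints(r),0.015); print(q.round(3).tolist(), np.linalg.norm(np.diff(q,axis=0),axis=1).round(3), q.mean(0))
white=((im.min(2)>150)&(hsv[...,1]<40)).astype(np.uint8)
m=np.zeros_like(white); m[190:265,350:425]=1
wood=((hsv[...,0]>8)&(hsv[...,0]<20)&(hsv[...,1]>80)&(im[...,0]>150)).astype(np.uint8); mw=np.zeros_like(white); mw[180:270,285:365]=1
for n,k,z in(("white",white*m,.09),("wood",wood*mw,.104)):
    k=cv2.morphologyEx(k,cv2.MORPH_CLOSE,np.ones((5,5)))
    c=max(cv2.findContours(k,0,2)[0],key=cv2.contourArea); r=cv2.minAreaRect(c); q=ray(a,cv2.boxPoints(r),z)
    print(n,r,q.round(4).tolist(),np.linalg.norm(np.diff(q,axis=0),axis=1).round(3),q.mean(0))
E
python3 m1.py
```

```text
red ((202.26243591308594, 331.75372314453125), (22.279491424560547, 45.025299072265625), 16.557071685791016)
[[0.251, 0.363, 0.015], [0.37, 0.33, 0.015], [0.351, 0.268, 0.015], [0.232, 0.302, 0.015]] [0.124 0.064 0.124] [0.3011795  0.31563807 0.015     ]
red ((351.25543212890625, 310.5241394042969), (44.367462158203125, 69.2022476196289), 20.924503326416016)
[[0.287, -0.013, 0.015], [0.469, -0.088, 0.015], [0.421, -0.206, 0.015], [0.241, -0.129, 0.015]] [0.197 0.127 0.196] [ 0.35440857 -0.10898619  0.015     ]
red ((213.52740478515625, 251.51280212402344), (32.44135665893555, 50.746253967285156), 25.016895294189453)
[[0.484, 0.361, 0.015], [0.619, 0.301, 0.015], [0.576, 0.214, 0.015], [0.443, 0.275, 0.015]] [0.148 0.097 0.147] [0.53047373 0.28783153 0.015     ]
white ((388.0277099609375, 228.00152587890625), (54.74890899658203, 59.46385955810547), 3.1798300743103027) [[0.5001, -0.1285, 0.09], [0.6671, -0.1434, 0.09], [0.6556, -0.2956, 0.09], [0.4891, -0.2775, 0.09]] [0.168 0.153 0.167] [ 0.57796629 -0.21124506  0.09      ]
wood ((326.6671447753906, 222.24697875976562), (54.58937072753906, 53.19716262817383), 8.426968574523926) [[0.5332, 0.044, 0.104], [0.6804, 0.0208, 0.104], [0.6549, -0.1282, 0.104], [0.5087, -0.1022, 0.104]] [0.149 0.151 0.148] [ 0.59428075 -0.04142737  0.104     ]
```

View pics/crop1.png

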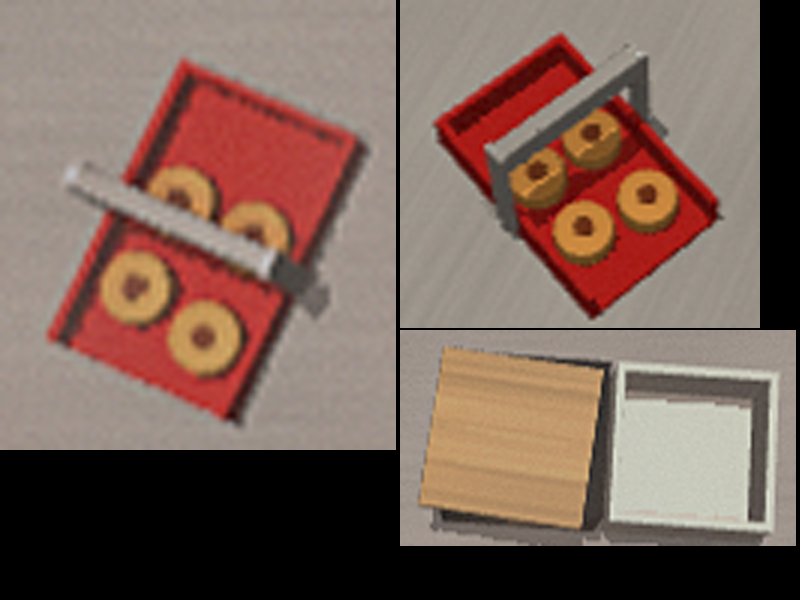

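The zoomed crops show the open, lipless end of the tray facing the robot: near edge at crop (50–240, 335–420). The biscuits are on that half. The white box rim corners are at about (361,198), (416,202), (414,254) and (359,251) in the top image.

```bash
cat >> h.py <<'E'
def toolR(yaw,tilt=0):
    # yaw deg of tool y (horizontal), tool z down; tilt deg: fingers swing outward along tool y
    c,s=np.cos(np.radians(yaw)),np.sin(np.radians(yaw))
    y=np.array([c,s,0]); z=np.array([0,0,-1.]); x=np.cross(y,z)
    return R.from_matrix(np.c_[x,y,z])*R.from_rotvec([np.radians(-tilt),0,0])
def go(pos,Rt):
    s,r,p=st(); d=r.inv().apply(np.array(pos)-p); v=(r.inv()*Rt).as_rotvec(degrees=True)
    print("shift",(d/.6).round(4),"turn",(v/60).round(4),"| mm",np.linalg.norm(d)*1e3,"deg",np.linalg.norm(v),"t",s["clock"])
E
python3 - <<'E'
from h import *
import pickle
a,b=pickle.load(open("first.pkl","rb"))
q=ray(a,[(361,197.7),(415.7,201.7),(414,254.3),(359.3,250.7)],.09); print("box",q.round(4),q.mean(0),np.linalg.norm(np.diff(q,axis=0),axis=1))
for i,j in((0,1),(3,2),(1,2),(0,3)): e=q[j]-q[i]; print(np.degrees(np.arctan2(e[1],e[0])))
q=ray(a,[(193.3,241.7),(224.7,255.3)],.096); print("bar",q,q.mean(0),np.linalg.norm(q[1]-q[0])); e=q[0]-q[1]; print(np.degrees(np.arctan2(e[1],e[0]))-90)
print(toolR(-66).as_matrix().round(2), toolR(0,30).apply([0,0,1]))
go([.53,.285,.26],toolR(-24.6))
E
```

```text
box [[ 0.6646 -0.1395  0.09  ]
 [ 0.6503 -0.2917  0.09  ]
 [ 0.5026 -0.279   0.09  ]
 [ 0.5152 -0.1297  0.09  ]] [ 0.58315716 -0.20997646  0.09      ] [0.15282812 0.14820766 0.14986536]
-95.35753376317656
-94.79534494672902
175.1146309426664
176.24650780211218
bar [[0.54720093 0.32601662 0.096     ]
 [0.5080617  0.23900881 0.096     ]] [0.52763132 0.28251271 0.096     ] 0.09540564913838438
-24.219922979031267
[[ 0.91  0.41  0.  ]
 [ 0.41 -0.91  0.  ]
 [ 0.    0.   -1.  ]] [ 0.5        0.        -0.8660254]
shift [ 1.0002 -1.1157 -0.0552] turn [-1.300e-03 -4.000e-04 -6.901e-01] | mm 899.6509481493324 deg 41.40530879146651 t 0.1
```

Emit:
arm_command(
  series="0.066 -0.074 -0.01 0 0 -0.05;0.133 -0.149 -0.02 0 0 -0.1;0.2 -0.223 -0.03 0 0 -0.15;0.266 -0.298 -0.04 0 0 -0.2;0.333 -0.372 -0.05 0 0 -0.25",
  jaw=-1,
)

```text
clock: 0.72
eef_pos: [0.3459, -0.2835, 0.2564]
tool_rot: [-0.001, 0.942, 0.335, -0.0]
force: [1.6, -0.2, 0.2]
opening: 0.0919
```

```bash
python3 - <<'E'
from h import *
go([.53,.285,.26],toolR(-24.6)); print(st()[2])
E
```

```text
shift [ 0.8356 -0.5419 -0.0052] turn [-1.300e-03 -4.000e-04 -4.385e-01] | mm 597.5759652414573 deg 26.310902614214047 t 0.725
[ 0.34587738 -0.28349176  0.25639257]
```

Emit:
arm_command(
  series="0.085 -0.055 0 0 0 -0.05;0.17 -0.11 0 0 0 -0.1;0.255 -0.165 0 0 0 -0.15;0.34 -0.22 0 0 0 -0.2;0.42 -0.272 -0.003 0 0 -0.25",
)

```text
clock: 1.35
eef_pos: [0.4386, 0.004, 0.2584]
tool_rot: [-0.001, 0.89, 0.455, -0.0]
force: [2.0, -0.2, 0.5]
opening: 0.0919
```

```bash
python3 - <<'E'
from h import *
go([.53,.285,.26],toolR(-24.6)); print(st()[2])
E
```

```text
shift [ 0.4689 -0.1504 -0.0023] turn [-0.0012 -0.0004 -0.1868] | mm 295.4667843283541 deg 11.206596155729217 t 1.35
[0.43859962 0.0040302  0.2583997 ]
```

Emit:
arm_command(
  series="0.095 -0.03 0 0 0 -0.05;0.19 -0.06 0 0 0 -0.1;0.285 -0.09 0 0 0 -0.15;0.38 -0.12 0 0 0 -0.187;0.469 -0.15 -0.002 0 0 -0.187",
)

```text
clock: 1.98
eef_pos: [0.5306, 0.2865, 0.2592]
tool_rot: [-0.001, 0.841, 0.54, -0.0]
force: [0.4, 0.5, -0.4]
opening: 0.0918
```

Emit:
arm_command(
  series="0 0 0 0 0 0",
)

```text
clock: 2.1
eef_pos: [0.5297, 0.2914, 0.2584]
tool_rot: [-0.002, 0.84, 0.543, -0.001]
force: [-0.7, -0.7, 0.2]
opening: 0.0919
```

```bash
python3 - <<'E'
from h import *
s,r,p=st(); print(p); c=snap("wrist","w1.png"); print(c["tool_from_camera"],c["fx"],c["cx"],c["cy"])
import pickle; pickle.dump((c,r,p),open("w1.pkl","wb"))
go([.529,.285,.26],toolR(-24.5))
E
```

```text
[0.5296994  0.29138009 0.25835267]
[[-5.94314861e-04 -9.68744721e-01 -2.48059091e-01  6.69719664e-02]
 [ 9.99999813e-01 -5.39469916e-04 -2.89068690e-04 -1.09441131e-03]
 [ 1.46213351e-04 -2.48059216e-01  9.68744860e-01 -1.57347741e-01]
 [ 0.00000000e+00  0.00000000e+00  0.00000000e+00  1.00000000e+00]] 406.1638962649661 313.4865781484304 233.99804280491372
shift [-0.0063  0.0012 -0.003 ] turn [-0.0034  0.0006  0.002 ] | mm 4.2397824282418926 deg 0.24083843949937672 t 2.15
```

View pics/w1.png

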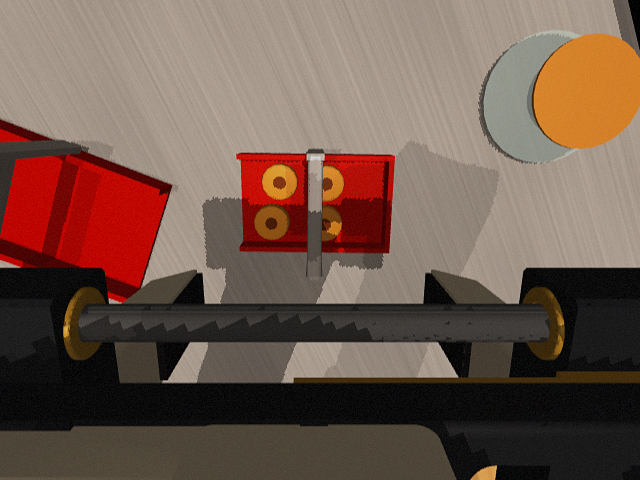

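The wrist view shows the tray square to the tool. The bar top runs from (316,153) to (314,276) and the open end is on the left, at (241,155–250).

```bash
python3 - <<'E'
from h import *
import pickle
c,r,p=pickle.load(open("w1.pkl","rb"))
q=ray(c,[(316,157),(314,277)],.096,r,p); print(q,q.mean(0),np.linalg.norm(q[0]-q[1]));e=q[0]-q[1];print(np.degrees(np.arctan2(e[1],e[0]))-90)
q=ray(c,[(238,153.5),(394,155.5),(390,252.5),(240,250)],.026,r,p); print(q,q.mean(0),np.linalg.norm(np.diff(q,axis=0),axis=1)); e=q[1]-q[0]; print(np.degrees(np.arctan2(e[1],e[0])))
m=[.5290,.286]
go([*m,.14],toolR(-24.5))
E
```

```text
[[0.54904163 0.33411667 0.096     ]
 [0.50709302 0.24483281 0.096     ]] [0.52806732 0.28947474 0.096     ] 0.09864731542394038
-25.165742947191532
[[0.48159529 0.36332223 0.026     ]
 [0.61498157 0.30114961 0.026     ]
 [0.57631467 0.21382331 0.026     ]
 [0.44041853 0.27777527 0.026     ]] [0.52832752 0.2890176  0.026     ] [0.14716431 0.09550399 0.15019193]
-24.99067546181346
shift [-0.0046  0.0012  0.197 ] turn [-0.0034  0.0006  0.002 ] | mm 118.21674602922552 deg 0.24083843949937672 t 2.15
```

```bash
python3 - <<'E'
from h import *
go([.5285,.2885,.066],toolR(-25))
E
```

```text
shift [-0.0011 -0.0008  0.3203] turn [-0.0034  0.0006  0.0104] | mm 192.18723416783314 deg 0.6549955164412983 t 2.15
```

Emit:
arm_command(
  series="-0.004 0.001 0.07 -0.003 0 0.01;-0.004 0.001 0.14 -0.003 0 0.01;-0.004 0.001 0.21 -0.003 0 0.01;-0.004 0.001 0.28 -0.003 0 0.01;-0.004 0.001 0.32 -0.003 0 0.01",
)

```text
clock: 2.78
eef_pos: [0.5281, 0.2835, 0.064]
tool_rot: [0.001, 0.844, 0.537, -0.002]
force: [1.1, -0.1, 0.4]
opening: 0.0916
```

Emit:
arm_command(
  series="0 0 0 0 0 0",
)

```text
clock: 2.9
eef_pos: [0.5271, 0.2809, 0.0624]
tool_rot: [0.001, 0.844, 0.536, -0.004]
force: [0.1, 0.3, 0.1]
opening: 0.092
```

```bash
python3 - <<'E'
from h import *
print(st()[2]); go([.5285,.2885,.066],toolR(-25))
E
```

```text
[0.52713598 0.28092163 0.06241469]
shift [ 0.0124 -0.0033 -0.0061] turn [-0.0027  0.0075 -0.0029] | mm 8.493920215040518 deg 0.5077708540407657 t 2.9
```

Emit:
arm_command(
  series="0.012 -0.003 -0.006 -0.002 0.007 0;0.012 -0.003 -0.006 -0.002 0.007 0;0.012 -0.003 -0.006 -0.002 0.007 0",
)

```text
clock: 3.28
eef_pos: [0.5291, 0.2886, 0.0671]
tool_rot: [-0.0, 0.844, 0.536, 0.0]
force: [-0.4, -0.5, 0.0]
opening: 0.0919
```

```bash
python3 - <<'E'
from h import *
print(st()[2]); go([.5285,.2885,.066],toolR(-25))
E
```

```text
[0.52909009 0.28859125 0.06709248]
shift [-0.0006 -0.0008  0.0018] turn [ 0.0004 -0.0008 -0.0028] | mm 1.2450044360586086 deg 0.17440135087552072 t 3.275
```

Close on the bar.

Emit:
arm_command(
  series="0 -0.001 0.001 0 0 0;0 -0.001 0.001 0 0 0;0 -0.001 0.001 0 0 0;0 -0.001 0.001 0 0 0;0 -0.001 0.001 0 0 0",
  jaw=1,
)

```text
clock: 3.9
eef_pos: [0.5285, 0.2889, 0.0664]
tool_rot: [-0.0, 0.844, 0.536, 0.0]
force: [0.3, -0.3, -0.3]
opening: 0.0466
```

Emit:
arm_command(
  series="0 0 0 0 0 0;0 0 0 0 0 0;0 0 -0.01 0.02 0 0;0 0 -0.03 0.05 0 0;0 0 -0.06 0.08 0 0",
)

```text
clock: 4.53
eef_pos: [0.5281, 0.2883, 0.1024]
tool_rot: [-0.036, 0.843, 0.536, -0.023]
force: [0.1, 0.5, -3.4]
opening: 0.0116
```

```bash
python3 - <<'E'
from h import *
s,r,p=st(); print(p,r.as_matrix().round(3)[:,2],s["opening"],s["force"])
go([.53,.2,.30],toolR(-20,-8))
E
```

```text
[0.52813729 0.28826855 0.10243872] [-0.078  0.036 -0.996] 0.011622423581210116 [ 0.11918555  0.53443297 -3.3881611 ]
shift [-0.132   0.0368 -0.3336] turn [ 0.051  -0.0093 -0.0855] | mm 216.3914618888746 deg 6.001356202133935 t 4.525
```

Emit:
arm_command(
  series="0 0 -0.05 0.02 0 0;-0.01 0 -0.13 0.05 0 -0.01;-0.04 0.01 -0.21 0.05 0 -0.03;-0.08 0.02 -0.28 0.05 0 -0.06;-0.132 0.037 -0.333 0.05 0 -0.085",
)

```text
clock: 5.15
eef_pos: [0.53, 0.1996, 0.3017]
tool_rot: [-0.06, 0.817, 0.573, -0.035]
force: [1.1, -1.5, -3.1]
opening: 0.0117
```

```bash
python3 - <<'E'
from h import *
s,r,p=st(); print(p,s["opening"],s["force"])
go([.57,-.04,.31],toolR(-10,-8))
E
```

```text
[0.52999834 0.19963173 0.30169595] 0.011667736516478993 [ 1.10098794 -1.45573449 -3.11756507]
shift [-0.3524  0.1947 -0.0451] turn [ 0.0023 -0.0337 -0.163 ] | mm 243.08939881501863 deg 9.990553242919251 t 5.15
```

Emit:
arm_command(
  series="-0.07 0.04 -0.01 0 -0.007 -0.03;-0.14 0.08 -0.02 0 -0.014 -0.065;-0.21 0.117 -0.028 0 -0.02 -0.1;-0.285 0.157 -0.037 0 -0.027 -0.13;-0.352 0.195 -0.045 0.002 -0.034 -0.163",
)

```text
clock: 5.78
eef_pos: [0.5701, -0.0421, 0.3102]
tool_rot: [-0.054, 0.764, 0.641, -0.045]
force: [1.2, -0.1, -2.1]
opening: 0.0121
```

```bash
python3 - <<'E'
from h import *
s,r,p=st(); print(p,s["opening"],s["force"])
go([.595,-.21,.31],toolR(-4.7,-6))
E
```

```text
[ 0.57007055 -0.04210757  0.31015122] 0.012086730893874385 [ 1.20953792 -0.08353708 -2.05870303]
shift [-0.2684  0.0885 -0.0123] turn [-0.0338 -0.0108 -0.0871] | mm 169.7332280582878 deg 5.644796811737787 t 5.775
```

Emit:
arm_command(
  series="-0.08 0.027 -0.004 0 -0.002 -0.03;-0.155 0.05 -0.007 -0.01 -0.005 -0.055;-0.21 0.07 -0.01 -0.02 -0.008 -0.075;-0.25 0.082 -0.012 -0.034 -0.01 -0.087;-0.268 0.088 -0.012 -0.034 -0.01 -0.087",
)

```text
clock: 6.4
eef_pos: [0.5942, -0.2117, 0.3097]
tool_rot: [-0.039, 0.735, 0.676, -0.035]
force: [0.7, -0.2, -2.9]
opening: 0.0117
```

Emit:
arm_command(
  series="0 0 0 0 0 0",
)

```text
clock: 6.52
eef_pos: [0.594, -0.2118, 0.3094]
tool_rot: [-0.04, 0.736, 0.675, -0.035]
force: [-0.6, -0.0, -2.8]
opening: 0.0114
```

```bash
python3 - <<'E'
from h import *
s,r,p=st(); print(p,s["opening"],s["force"],s["joint_pos"])
a=snap("top"); b=snap("side"); w=snap("wrist")
s,r,p=st()
import pickle; pickle.dump((a,b,w,r,p),open("s2.pkl","wb"))
v=np.zeros((600,800,3),np.uint8)
f=lambda c,x,y,ww,h,W,H: cv2.resize(c["image"][y:y+h,x:x+ww,::-1],(W,H))
v[:300,:400]=f(a,300,140,200,150,400,300); v[:300,400:]=f(b,240,100,200,150,400,300); v[300:,:400]=f(w,0,0,640,480,400,300)
cv2.imwrite("pics/s2.png",v)
E
```

```text
[ 0.59396479 -0.21180991  0.30940391] 0.011430975178718241 [-0.622761   -0.01837675 -2.76647487] [ 0.60419132  0.5327564  -0.60081678  1.28966573  0.28627337  1.51254646
 -0.06313908]
```

View pics/s2.png

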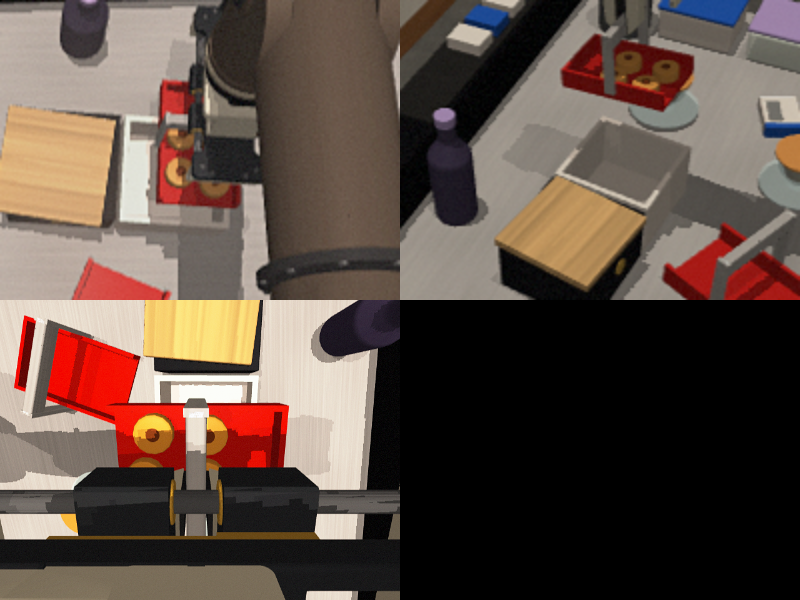

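The composite shows all four biscuits still on the tray, with the tray over the white box and square to it. The next script works out the tilt path about the lip.

```bash
cat >> h.py <<'E'
BC=np.array([.583,-.210]); BY=-4.7
def box(x,y,z):
    c,s=np.cos(np.radians(BY)),np.sin(np.radians(BY)); return np.array([BC[0]+c*x-s*y,BC[1]+s*x+c*y,z])
def lip(L,th,yaw=BY):
    Rt=toolR(yaw,th); return L-Rt.apply([0,-.075,.064]),Rt
E
python3 - <<'E'
from h import *
for z,th in((.2,0),(.105,10)): go(*lip(box(.03,0,z),th))
E
```

```text
shift [-0.0012  0.1635  0.0594] turn [-0.1009 -0.0022 -0.0008] | mm 104.3530543959363 deg 6.055144382626035 t 6.675
shift [-0.0015  0.1577  0.199 ] turn [-0.2676 -0.0021 -0.001 ] | mm 152.36075369435142 deg 16.054130771368282 t 6.675
```

Emit:
arm_command(
  series="0 0.04 0.03 -0.03 0 0;0 0.085 0.06 -0.07 0 0;0 0.12 0.11 -0.13 0 0;0 0.145 0.16 -0.2 0 0;-0.001 0.158 0.199 -0.267 -0.002 0",
)

```text
clock: 7.3
eef_pos: [0.6758, -0.2154, 0.1797]
tool_rot: [0.064, 0.732, 0.675, 0.06]
force: [0.7, -0.9, -3.3]
opening: 0.0116
```

```bash
python3 - <<'E'
from h import *
s,r,p=st(); print(p,s["joint_pos"])
for z,th in((.098,18),(.092,26),(.086,34),(.08,42),(.078,50)): go(*lip(box(.03,0,z),th))
E
```

```text
[ 0.67577606 -0.21544014  0.17967815] [ 0.63206134  0.58936296 -0.60068786  1.54257538  0.38202828  0.9472604
 -0.14061332]
shift [-0.0036 -0.018  -0.0072] turn [-0.1329 -0.0014  0.0005] | mm 11.804525643819808 deg 7.973838873355458 t 7.3
shift [-0.0036 -0.0379 -0.0113] turn [-0.2662 -0.0015  0.0004] | mm 23.812859938452974 deg 15.973579144927665 t 7.3
shift [-0.0036 -0.0596 -0.0128] turn [-3.996e-01 -1.500e-03  3.000e-04] | mm 36.60918546930417 deg 23.97349219485695 t 7.3
shift [-0.0036 -0.0826 -0.0113] turn [-5.329e-01 -1.500e-03  2.000e-04] | mm 50.08313550888881 deg 31.97344832929365 t 7.3
shift [-0.0035 -0.1055 -0.0134] turn [-6.662e-01 -1.500e-03  1.000e-04] | mm 63.83955489862297 deg 39.9734216757873 t 7.3
```

Emit:
arm_command(
  series="-0.003 -0.018 -0.007 -0.133 -0.001 0;-0.003 -0.038 -0.011 -0.266 -0.001 0;-0.003 -0.06 -0.013 -0.4 -0.001 0;-0.003 -0.083 -0.012 -0.533 -0.001 0;-0.003 -0.106 -0.013 -0.666 -0.001 0",
)

```text
clock: 7.92
eef_pos: [0.6109, -0.2191, 0.1536]
tool_rot: [0.218, 0.704, 0.651, 0.182]
force: [-15.8, 1.6, 37.5]
opening: 0.0129
```

Emit:
arm_command(
  series="0 0 0 0 0 0;0 0 0 0 0 0;0 0 0 0 0 0",
)

```text
clock: 8.3
eef_pos: [0.6111, -0.2185, 0.1538]
tool_rot: [0.217, 0.704, 0.651, 0.183]
force: [-0.9, 1.0, 0.3]
opening: 0.0118
```

```bash
python3 - <<'E'
from h import *
s,r,p=st(); print(p,s["opening"],s["force"],s["joint_pos"],r.as_matrix()[:,2])
for th in (50,58):go(*lip(box(.03,0,.08),th))
a=snap("top"); b=snap("side"); w=snap("wrist")
v=np.zeros((600,800,3),np.uint8)
f=lambda c,x,y,ww,h,W,H: cv2.resize(c["image"][y:y+h,x:x+ww,::-1],(W,H))
v[:300,:400]=f(a,300,140,200,150,400,300); v[:300,400:]=f(b,260,90,200,150,400,300); v[300:,:400]=f(w,0,0,640,480,400,300)
cv2.imwrite("pics/s3.png",v)
E
```

```text
[ 0.61108042 -0.21847815  0.15376068] 0.011842715795113456 [-0.86781088  1.04315978  0.31412438] [ 0.92510211  0.44924585 -0.7737284   2.08437153  1.01700335  0.2545607
 -0.71873173] [ 0.5401082  -0.0681471  -0.83883199]
shift [ 0.0092  0.0233 -0.0345] turn [-0.2841  0.0207  0.0148] | mm 25.585945989309742 deg 17.11707784110389 t 8.3
shift [ 0.0091  0.0032 -0.0454] turn [-0.4175  0.0197  0.0162] | mm 27.870968504736652 deg 25.09526788503585 t 8.3
```

View pics/s3.png

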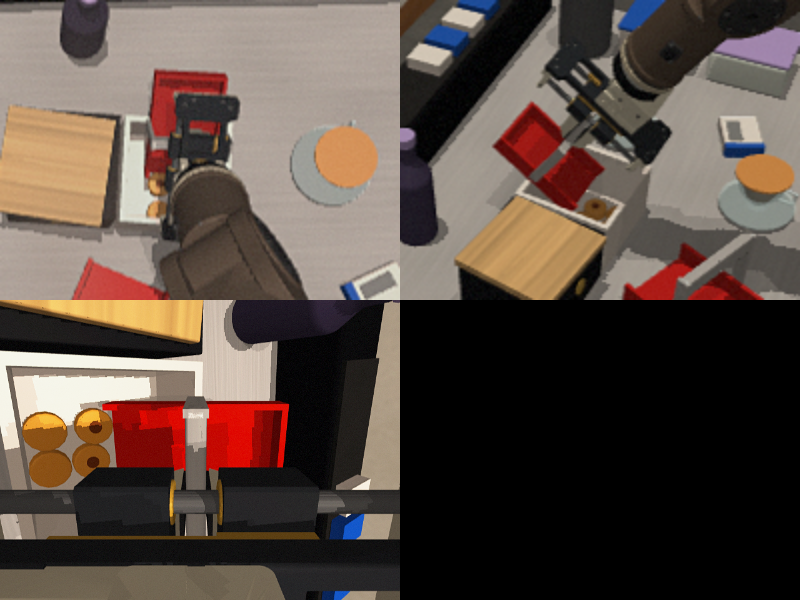

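The composite shows all four biscuits lying in the white box (wrist view at (45,432), (93,427), (50,468) and (92,460)) and the visible tray floor empty. Now I lift clear.

```bash
python3 - <<'E'
from h import *
s,r,p=st()
go(p+[0,0,.1],r); go([.60,-.212,.31],toolR(-4.7,0))
E
```

```text
shift [-0.0044  0.0907 -0.1398] turn [0. 0. 0.] | mm 99.99999999999997 deg 0.0 t 8.45
shift [ 0.0024  0.1256 -0.2291] turn [0.5493 0.0253 0.0048] | mm 156.77735505803457 deg 32.995819495182516 t 8.45
```

Emit:
arm_command(
  series="-0.001 0.025 -0.04 0 0 0;-0.002 0.055 -0.085 0 0 0;-0.004 0.09 -0.14 0.05 0 0;0 0.11 -0.18 0.18 0.01 0;0.002 0.125 -0.21 0.35 0.02 0",
)

```text
clock: 9.07
eef_pos: [0.6058, -0.2144, 0.2998]
tool_rot: [0.085, 0.73, 0.675, 0.073]
force: [1.6, -1.5, -1.9]
opening: 0.0116
```

```bash
python3 - <<'E'
from h import *
s,r,p=st(); print(p,s["force"])
b=snap("side","s4.png"); a=snap("top"); w=snap("wrist")
im=a["image"].astype(int)
go([.57,-.04,.29],toolR(-10,0))
v=np.zeros((600,800,3),np.uint8)
f=lambda c,x,y,ww,h,W,H: cv2.resize(c["image"][y:y+h,x:x+ww,::-1],(W,H))
v[:300,:400]=f(a,300,140,200,150,400,300); v[:300,400:]=f(b,260,90,200,150,400,300); v[300:,:400]=f(w,0,0,640,480,400,300)
cv2.imwrite("pics/s4.png",v)
E
```

```text
[ 0.60584798 -0.2143525   0.29984327] [ 1.56919735 -1.47709622 -1.92053184]
shift [ 0.2822 -0.0877 -0.0083] turn [ 0.2217 -0.004   0.0937] | mm 177.3634912342174 deg 14.442820308710782 t 9.225
```

View pics/s4.png

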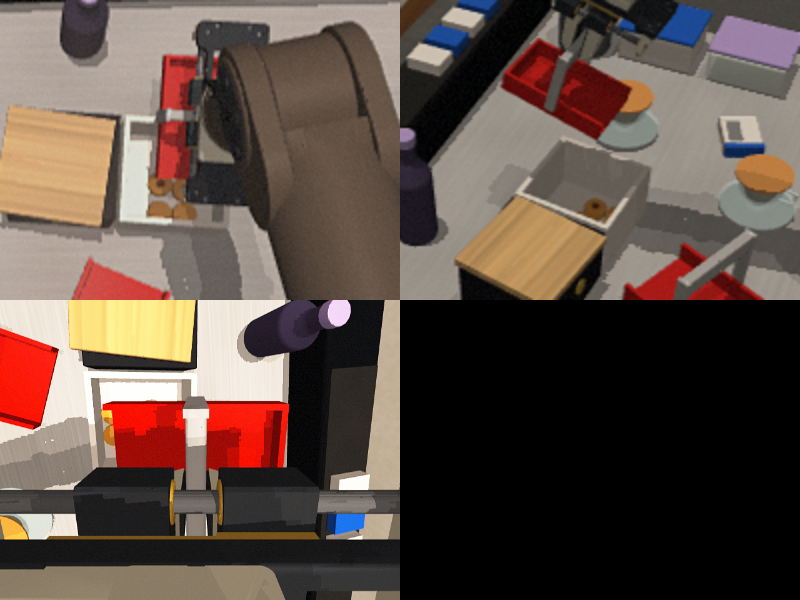

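The tray is empty and the biscuits lie in the box's near half (top crop, around (160–195, 185–215)). Now I take the tray back to its free spot.

Emit:
arm_command(
  series="0.09 -0.027 -0.003 0.06 0 0.03;0.18 -0.055 -0.006 0.12 0 0.06;0.27 -0.083 -0.009 0.18 0 0.09;0.36 -0.115 -0.009 0.22 -0.004 0.12;0.45 -0.15 -0.009 0.22 -0.004 0.15",
)

```text
clock: 9.85
eef_pos: [0.5409, 0.0646, 0.2789]
tool_rot: [-0.002, 0.785, 0.619, 0.004]
force: [-0.3, 1.4, -1.6]
opening: 0.0115
```

```bash
python3 - <<'E'
from h import *
s,r,p=st(); print(p,s["force"])
go([.5285,.2885,.24],toolR(-25,0))
E
```

```text
[0.54092911 0.06458374 0.27890353] [-0.34781208  1.35889017 -1.5737426 ]
shift [ 0.3575 -0.1072  0.0677] turn [ 0.0018 -0.0086  0.1923] | mm 227.61032580681163 deg 11.549128987036555 t 9.85
```

Emit:
arm_command(
  series="0.09 -0.027 0.01 0 0 0.05;0.18 -0.054 0.02 0 0 0.1;0.27 -0.081 0.04 0 -0.004 0.15;0.34 -0.102 0.058 0.002 -0.008 0.19;0.358 -0.107 0.068 0.002 -0.008 0.192",
)

```text
clock: 10.48
eef_pos: [0.5268, 0.2919, 0.2378]
tool_rot: [-0.001, 0.842, 0.539, 0.001]
force: [-0.6, -0.9, -1.5]
opening: 0.0118
```

```bash
python3 - <<'E'
from h import *
s,r,p=st(); print(p,s["force"])
go([.5285,.2885,.075],toolR(-25,0))
E
```

```text
[0.52676308 0.29191415 0.23781532] [-0.60680359 -0.90211939 -1.54220493]
shift [-0.0049  0.0052  0.2713] turn [-0.0007 -0.0035  0.0044] | mm 162.860375282417 deg 0.33811456084031755 t 10.475
```

Emit:
arm_command(
  series="-0.002 0.002 0.07 0 -0.001 0.002;-0.004 0.004 0.14 0 -0.003 0.004;-0.005 0.005 0.21 0 -0.003 0.004;-0.005 0.005 0.26 0 -0.003 0.004;-0.005 0.005 0.262 0 -0.003 0.004",
)

```text
clock: 11.1
eef_pos: [0.5272, 0.2862, 0.078]
tool_rot: [-0.001, 0.843, 0.537, -0.001]
force: [-0.5, -0.8, -1.2]
opening: 0.0118
```

```bash
python3 - <<'E'
from h import *
s,r,p=st(); print(p,s["force"]); go([.5285,.2885,.066],toolR(-25,0))
b=snap("side"); cv2.imwrite("pics/s5.png",cv2.resize(b["image"][270:400,220:370,::-1],(600,520)))
E
```

```text
[0.52716309 0.28617278 0.07801461] [-0.51791602 -0.81928145 -1.18439316]
shift [0.0045 0.0004 0.02  ] turn [-0.0025  0.0013 -0.0001] | mm 12.310729898622638 deg 0.16954093766857253 t 11.1
```

View pics/s5.png

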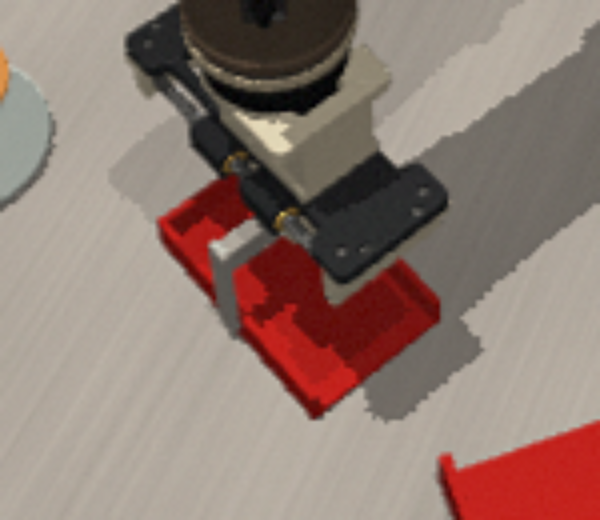

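The empty tray hangs level just above the counter, open end at about (370,370). I lower it until contact.

Emit:
arm_command(
  series="0.004 0 0.008 0 0 0;0.004 0 0.014 0 0 0;0.004 0 0.019 0 0 0;0.004 0 0.02 0 0 0;0.004 0 0.02 0 0 0",
)

```text
clock: 11.78
eef_pos: [0.5307, 0.2919, 0.0733]
tool_rot: [-0.0, 0.843, 0.537, 0.004]
force: [-6.7, -6.2, 37.9]
opening: 0.0117
```

Emit:
arm_command(
  series="0 0 0 0 0 0;0 0 0 0 0 0;0 0 0 0 0 0;0 0 0 0 0 0;0 0 0 0 0 0",
  jaw=-1,
)

```text
clock: 12.4
eef_pos: [0.5306, 0.2918, 0.0729]
tool_rot: [-0.001, 0.843, 0.537, 0.003]
force: [-0.6, 0.2, 0.6]
opening: 0.0574
```

```bash
python3 - <<'E'
from h import *
s,r,p=st(); print(p,s["force"],s["opening"]); go(p+[0,0,.2],toolR(-25,0))
E
```

```text
[0.53058385 0.29181047 0.07294271] [-0.59522164  0.19036955  0.6080405 ] 0.057417319056363
shift [ 0.0021  0.0009 -0.3333] turn [ 0.0025 -0.006   0.    ] | mm 200.00000000000003 deg 0.3884925084733876 t 12.4
```

Emit:
arm_command(
  series="0 0 -0.04 0 0 0;0 0 -0.12 0 0 0;0 0 -0.2 0 0 0;-0.05 0 -0.27 0 0 -0.03;-0.12 0.03 -0.3 0 0 -0.06",
)

```text
clock: 13.02
eef_pos: [0.5149, 0.2201, 0.2551]
tool_rot: [-0.001, 0.825, 0.566, 0.005]
force: [0.7, -1.1, -0.3]
opening: 0.0919
```

```bash
python3 - <<'E'
from h import *
s,r,p=st(); print(p,s["force"],s["opening"]); go([.55,0.02,.27],toolR(-6,0)); 
E
```

```text
[0.51488599 0.22006819 0.25512676] [ 0.71344783 -1.05007419 -0.27509537] 0.09186102791722663
shift [-0.2898  0.1748 -0.0267] turn [ 0.0055 -0.0082 -0.2517] | mm 203.67004468185544 deg 15.116093642663424 t 13.025
```

```bash
python3 - <<'E'
from h import *
print(box(0,.28,.2)); go(box(0,.28,.2),toolR(BY,0)); go(box(0,.28,.115),toolR(BY,0))
E
```

```text
[0.60594278 0.06905847 0.2       ]
shift [-0.181   0.2318  0.0913] turn [ 0.0056 -0.0081 -0.2734] | mm 184.75452543046075 deg 16.415181375120824 t 13.025
shift [-0.1823  0.2311  0.2329] turn [ 0.0056 -0.0081 -0.2734] | mm 225.23495082707936 deg 16.415181375120824 t 13.025
```

Emit:
arm_command(
  series="-0.045 0.058 0.02 0.005 -0.008 -0.07;-0.09 0.115 0.045 0.005 -0.008 -0.14;-0.135 0.173 0.09 0.005 -0.008 -0.21;-0.182 0.231 0.16 0.005 -0.008 -0.273;-0.182 0.231 0.225 0.005 -0.008 -0.273",
)

```text
clock: 13.65
eef_pos: [0.6076, 0.0643, 0.1173]
tool_rot: [0.001, 0.738, 0.675, -0.001]
force: [0.9, 0.4, -0.8]
opening: 0.0915
```

Emit:
arm_command(
  series="0 0 0 0 0 0;0 0 0 0 0 0",
)

```text
clock: 13.9
eef_pos: [0.6081, 0.0649, 0.1186]
tool_rot: [0.001, 0.738, 0.675, 0.0]
force: [0.5, 0.4, 1.1]
opening: 0.0918
```

```bash
python3 - <<'E'
from h import *
s,r,p=st(); print(p,s["force"],s["joint_pos"]); go(box(0,.28,.097),toolR(BY,0))
a=snap("top"); im=a["image"].astype(int); hsv=cv2.cvtColor(a["image"],cv2.COLOR_RGB2HSV)
cv2.imwrite("pics/s6.png",cv2.resize(a["image"][170:290,180:440,::-1],(780,360)))
E
```

```text
[0.60807417 0.0648728  0.11859029] [0.53159633 0.43521149 1.06336485] [ 0.41878607  0.72493756 -0.97726575  1.67606208  0.66371731  1.10683326
 -0.84282092]
shift [ 0.0067 -0.0042  0.036 ] turn [ 0.0012  0.001  -0.0058] | mm 22.09531919990206 deg 0.3582985128616128 t 13.9
```

View pics/s6.png

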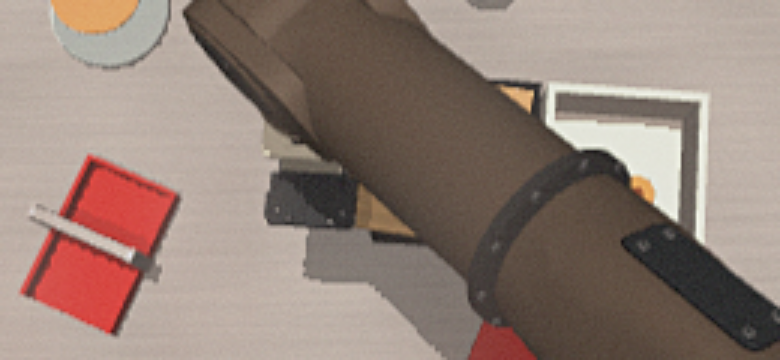

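The tray stands upright and empty at crop (100,245). The forearm hides most of the lid, so I rely on the earlier fix. Down to lid height.

Emit:
arm_command(
  series="0.006 -0.004 0.015 0 0 -0.005;0.006 -0.004 0.03 0 0 -0.005;0.006 -0.004 0.036 0 0 -0.005;0.006 -0.004 0.036 0 0 -0.005",
)

```text
clock: 14.45
eef_pos: [0.6061, 0.069, 0.0972]
tool_rot: [0.001, 0.736, 0.677, 0.0]
force: [1.2, -0.0, 0.2]
opening: 0.0915
```

```bash
python3 - <<'E'
from h import *
s,r,p=st(); print(p,s["force"]); go(box(0,.17,.097),toolR(BY,0))
E
```

```text
[0.60609838 0.06903174 0.09721628] [ 1.16332269 -0.03442279  0.17156301]
shift [-0.1833 -0.0002  0.0005] turn [ 0.0017  0.0009 -0.0003] | mm 109.98643553839516 deg 0.11490854827509675 t 14.45
```

Emit:
arm_command(
  series="-0.02 0 0 0.001 0 0;-0.045 0 0 0.001 0 0;-0.07 0 0 0.001 0 0;-0.095 0 0 0.001 0 0;-0.12 0 0 0.001 0 0",
)

```text
clock: 15.08
eef_pos: [0.6002, -0.004, 0.0974]
tool_rot: [0.001, 0.736, 0.677, -0.0]
force: [-1.4, 0.7, -0.2]
opening: 0.0918
```

```bash
python3 - <<'E'
from h import *
s,r,p=st(); print(p,s["force"]); go(box(0,.13,.097),toolR(BY,0))
E
```

```text
[ 0.60016554 -0.00404775  0.09736031] [-1.41852454  0.6726267  -0.18348065]
shift [-0.1278 -0.0003  0.0007] turn [ 0.0009  0.0009 -0.0007] | mm 76.6674302335541 deg 0.08735363526692712 t 15.075
```

Emit:
arm_command(
  series="-0.025 0 0 0 0 0;-0.05 0 0.001 0 0 0;-0.076 0 0.001 0 0 0;-0.102 0 0.001 0 0 0;-0.127 0 0.001 0 0 0",
)

```text
clock: 15.7
eef_pos: [0.5937, -0.0811, 0.0968]
tool_rot: [0.001, 0.736, 0.677, -0.0]
force: [-0.7, 1.4, 1.1]
opening: 0.0919
```

```bash
python3 - <<'E'
from h import *
s,r,p=st(); print(p,s["force"]); go(box(0,.092,.097),toolR(BY,0))
E
```

```text
[ 0.59374387 -0.08105588  0.09681048] [-0.65811792  1.4233025   1.05242298]
shift [-0.0623 -0.0002 -0.0003] turn [ 0.0008  0.0009 -0.0008] | mm 37.39161863056684 deg 0.08920039612942421 t 15.7
```

Last stretch is slower, stopping about 7 mm short to measure.

Emit:
arm_command(
  series="-0.014 0 0 0 0 0;-0.028 0 0 0 0 0;-0.042 0 0 0 0 0;-0.056 0 0 0 0 0;-0.062 0 0 0 0 0",
)

```text
clock: 16.32
eef_pos: [0.5906, -0.1187, 0.0968]
tool_rot: [0.001, 0.736, 0.677, -0.0]
force: [0.4, 1.1, -0.5]
opening: 0.0918
```

Emit:
arm_command(
  series="0.005 0 0 0 0 0;0.02 0 0 0 0 0;0.02 0 -0.08 0 0 0;0.02 0 -0.18 0 0 0;0.02 0 -0.28 0 0 0",
)

```text
clock: 16.95
eef_pos: [0.5913, -0.1052, 0.2666]
tool_rot: [0.0, 0.735, 0.678, -0.0]
force: [1.1, -1.0, 0.5]
opening: 0.0918
```

```bash
python3 - <<'E'
from h import *
s,r,p=st(); print(p,s["force"]); go(box(0,-.12,.30),toolR(BY,0))
E
```

```text
[ 0.59125519 -0.10522185  0.26663104] [ 1.0986152  -1.00129     0.46560155]
shift [-0.3752  0.0005 -0.0554] turn [0.0006 0.0006 0.0003] | mm 227.56237475531998 deg 0.052622202928525284 t 16.95
```

Emit:
arm_command(
  series="-0.08 0 -0.015 0 0 0;-0.17 0 -0.03 0 0 0;-0.26 0 -0.045 0 0 0;-0.34 0 -0.055 0 0 0;-0.375 0 -0.055 0 0 0",
)

```text
clock: 17.58
eef_pos: [0.5727, -0.3319, 0.2997]
tool_rot: [0.001, 0.736, 0.677, -0.0]
force: [0.4, -0.1, -0.7]
opening: 0.0919
```

Emit:
arm_command(
  series="0 0 0 0 0 0;0 0 0 0 0 0;0 0 0 0 0 0",
)

```text
clock: 17.95
eef_pos: [0.5732, -0.3295, 0.3]
tool_rot: [0.001, 0.735, 0.678, 0.0]
force: [1.6, 0.0, 0.0]
opening: 0.0919
```

```bash
python3 - <<'E'
from h import *
import pickle
s,r,p=st(); c=snap("wrist","s7.png"); pickle.dump((c,r,p),open("w7.pkl","wb")); print(p,s["joint_vel"].round(3))
E
```

```text
[ 0.57320819 -0.32953232  0.29998981] [ 0.005  0.001  0.006 -0.007  0.003  0.     0.003]
```

View pics/s7.png

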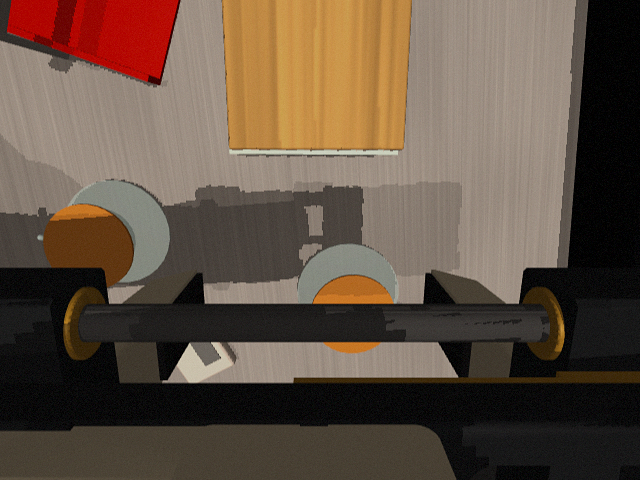

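The lid covers the box. Its right-hand (−y) edge runs (229,150)–(404,150), with the white rim just visible below it from (231,154) to (398,154). Now measuring both.

```bash
cat > m7.py <<'E'
from h import *
import pickle,sys
c,r,p=pickle.load(open(sys.argv[1],"rb"))
im=c["image"]; hsv=cv2.cvtColor(im,cv2.COLOR_RGB2HSV)
wood=(hsv[...,0]>12)&(hsv[...,0]<24)&(hsv[...,1]>110)&(im[...,0]>140)
wood[175:]=0; wood[:,:190]=0; wood[:,450:]=0
wood=cv2.morphologyEx(wood.astype(np.uint8),cv2.MORPH_CLOSE,np.ones((5,5)))
rows=np.arange(10,140); L=np.array([(np.flatnonzero(wood[y])[0],y) for y in rows]); Rr=np.array([(np.flatnonzero(wood[y])[-1]+1,y) for y in rows])
cols=np.arange(240,395); B=np.array([(x,np.flatnonzero(wood[:,x])[-1]+1) for x in cols])
white=(im.min(2)>160)&(hsv[...,1]<45); white[:140]=0; white[165:]=0
ys,xs=np.nonzero(white[:,200:430]); print("white rows",np.bincount(ys)[138:165], "xs",np.percentile(xs+200,[0,1,99,100]))
W=np.array([(x,np.flatnonzero(white[:,x])[-1]+1) for x in range(240,390) if white[:,x].any()])
def fit(P,z):
    q=ray(c,P-[0.5,0.5],z,r,p)[:,:2]; v=cv2.fitLine(q.astype(np.float32),cv2.DIST_HUBER,0,1e-4,1e-4).ravel().astype(float); 
    rel=v[2:]-BC; th=np.radians(BY); M=np.array([[np.cos(th),np.sin(th)],[-np.sin(th),np.cos(th)]])
    return M@rel, np.degrees(np.arctan2(v[1],v[0]))-BY
for n,P,z in(("near",L,.104),("far",Rr,.104),("-y",B,.104),("rim -y",W,.09)): print(n,fit(P,z))
E
python3 m7.py w7.pkl
python3 - <<'E'
from h import *
import pickle
c,r,p=pickle.load(open("w7.pkl","rb"))
im=c["image"]
for y in range(146,160): print(y,im[y,[240,300,350,390,396,400,404]].tolist())
for x in (224,226,228,230,232,234): print(x,im[150:158,x].tolist())
for z,uv in((.104,[(229,150),(404,150)]),(.09,[(231,155),(398,155)])):
    q=ray(c,uv,z,r,p); th=np.radians(BY); M=np.array([[np.cos(th),np.sin(th)],[-np.sin(th),np.cos(th)]]); print((M@(q[:,:2]-BC).T).T)
E
```

```text
white rows [  0   0   0   0   0   0   0   0   0   0   0   0  77 159 169 161  20] xs [229. 230. 396. 397.]
near (array([-0.07267561, -0.00915439]), np.float64(89.85231014937627))
far (array([ 0.07566038, -0.00913735]), np.float64(89.89064080836995))
-y (array([-0.00289103, -0.06803929]), np.float64(-0.001639543059158477))
rim -y (array([-0.00279756, -0.07300604]), np.float64(-0.0021758459612284398))
146 [[185, 130, 65], [205, 154, 77], [199, 145, 71], [198, 143, 74], [194, 138, 69], [197, 145, 73], [159, 151, 141]]
147 [[174, 124, 63], [201, 144, 72], [191, 134, 63], [193, 141, 71], [185, 131, 63], [192, 137, 69], [161, 149, 138]]
148 [[140, 95, 42], [174, 121, 55], [165, 114, 53], [170, 121, 59], [171, 121, 60], [168, 120, 54], [161, 148, 138]]
149 [[131, 104, 78], [159, 136, 106], [129, 96, 61], [117, 80, 43], [127, 85, 54], [126, 90, 55], [165, 148, 138]]
150 [[175, 175, 161], [184, 191, 172], [166, 166, 148], [104, 87, 74], [161, 161, 147], [130, 118, 105], [164, 147, 136]]
151 [[208, 211, 192], [200, 208, 189], [205, 209, 194], [177, 173, 156], [209, 213, 193], [157, 144, 133], [
[... 1255 characters left out ...]
46, 133], [163, 147, 136]]
228 [[156, 142, 132], [155, 138, 128], [155, 142, 131], [158, 146, 133], [155, 142, 129], [156, 142, 129], [155, 143, 130], [154, 139, 126]]
230 [[204, 209, 188], [201, 206, 185], [207, 210, 186], [193, 195, 173], [169, 160, 146], [156, 146, 131], [161, 150, 136], [163, 148, 136]]
232 [[174, 174, 153], [203, 207, 188], [201, 207, 186], [191, 191, 172], [172, 159, 149], [158, 142, 129], [159, 144, 131], [155, 142, 131]]
234 [[176, 173, 156], [204, 209, 187], [204, 206, 185], [194, 193, 173], [170, 160, 147], [155, 141, 129], [157, 143, 128], [157, 144, 131]]
[[-0.07272523 -0.06929   ]
 [ 0.07650947 -0.06929469]]
[[-0.07401534 -0.07431349]
 [ 0.0744853  -0.07431966]]
```

Both are parallel within about 0.4°. In x the lid is off by about 1 mm and in y it is about 5 mm short, so I go back and push those 5 mm.

```bash
python3 - <<'E'
from h import *
go(box(0,.115,.26),toolR(BY,0))
E
```

```text
shift [ 0.3923 -0.      0.0663] turn [0.001  0.001  0.0001] | mm 238.74008525849726 deg 0.08310788162484081 t 18.0
```

Emit:
arm_command(
  series="0.08 0 0 0 0 0;0.17 0 0 0 0 0;0.26 0 0 0 0 0;0.35 0 0.03 0 0 0;0.391 0 0.06 0 0 0",
)

```text
clock: 18.62
eef_pos: [0.5922, -0.0912, 0.2643]
tool_rot: [0.001, 0.734, 0.68, 0.001]
force: [0.4, -0.5, -0.2]
opening: 0.0919
```

Emit:
arm_command(
  series="0 0 0 0 0 0;0 0 0 0 0 0",
)

```text
clock: 18.88
eef_pos: [0.5924, -0.0914, 0.2649]
tool_rot: [0.001, 0.733, 0.68, 0.001]
force: [-0.6, 0.7, 0.8]
opening: 0.092
```

```bash
python3 - <<'E'
from h import *
print(st()[2]); go(box(0,.112,.097),toolR(BY,0))
E
```

```text
[ 0.59242098 -0.09142235  0.26493414]
shift [-0.0114 -0.0004  0.2799] turn [0.0029 0.0008 0.0058] | mm 168.07824712138938 deg 0.3932049678206671 t 18.875
```

Emit:
arm_command(
  series="-0.005 0 0.08 0.003 0 0.005;-0.005 0 0.16 0.003 0 0.005;-0.005 0 0.23 0.003 0 0.005;-0.005 0 0.27 0.003 0 0.005;-0.005 0 0.28 0.003 0 0.005",
)

```text
clock: 19.5
eef_pos: [0.5923, -0.0965, 0.0959]
tool_rot: [-0.0, 0.736, 0.677, -0.001]
force: [0.6, -0.3, -0.1]
opening: 0.0919
```

```bash
python3 - <<'E'
from h import *
print(st()[2],st()[0]["force"]); go(box(0,.0925,.097),toolR(BY,0)); go(box(0,.0866,.097),toolR(BY,0))
E
```

```text
[ 0.59230222 -0.09652352  0.09590757] [ 0.6291711  -0.25471163 -0.08841042]
shift [-0.0356  0.0001 -0.0018] turn [-0.0017  0.0012 -0.0016] | mm 21.385047893343597 deg 0.1550663691727772 t 19.5
shift [-0.0454  0.0001 -0.0018] turn [-0.0017  0.0012 -0.0016] | mm 27.27900597052361 deg 0.1550663691727772 t 19.5
```

Emit:
arm_command(
  series="-0.015 0 -0.002 -0.002 0.001 -0.002;-0.03 0 -0.002 -0.002 0.001 -0.002;-0.037 0 -0.002 -0.002 0.001 -0.002;-0.042 0 -0.002 -0.002 0.001 -0.002;-0.045 0 -0.002 -0.002 0.001 -0.002",
)

```text
clock: 20.12
eef_pos: [0.5903, -0.1232, 0.0975]
tool_rot: [0.0, 0.735, 0.678, 0.0]
force: [-0.4, 1.8, 1.2]
opening: 0.0914
```

```bash
python3 - <<'E'
from h import *
print(st()[2],st()[0]["force"]); go(box(0,.0866,.097),toolR(BY,0))
E
```

```text
[ 0.59025012 -0.12315148  0.09751576] [-0.44045645  1.79084255  1.16489436]
shift [-0.0009 -0.0002  0.0009] turn [ 0.0009 -0.0001  0.0008] | mm 0.7622992830531022 deg 0.07304712010435635 t 20.125
```

Emit:
arm_command(
  series="0.005 0 0 0 0 0;0.02 0 0 0 0 0;0.02 0 -0.08 0 0 0;0.02 0 -0.18 0 0 0;0.02 0 -0.28 0 0 0",
)

```text
clock: 20.75
eef_pos: [0.5908, -0.1102, 0.2672]
tool_rot: [-0.0, 0.735, 0.678, 0.0]
force: [0.2, -0.4, -0.5]
opening: 0.092
```

```bash
python3 - <<'E'
from h import *
print(st()[2]); go(box(0,-.12,.30),toolR(BY,0))
E
```

```text
[ 0.59075267 -0.11016706  0.26718041]
shift [-0.3669  0.     -0.0549] turn [ 0.0004 -0.0005  0.002 ] | mm 222.56603864654593 deg 0.12443910590877741 t 20.75
```

Emit:
arm_command(
  series="-0.08 0 -0.02 0 0 0;-0.175 0 -0.045 0 0 0;-0.27 0 -0.07 0 0 0;-0.36 0 -0.085 0 0 0;-0.42 0 -0.09 0 0 0",
)

```text
clock: 21.38
eef_pos: [0.5703, -0.3638, 0.3213]
tool_rot: [0.0, 0.736, 0.677, 0.0]
force: [0.4, -0.0, 0.3]
opening: 0.0919
```

Emit:
arm_command(
  series="0 0 0 0 0 0;0 0 0 0 0 0;0 0 0 0 0 0",
)

```text
clock: 21.75
eef_pos: [0.5708, -0.3618, 0.3215]
tool_rot: [0.0, 0.735, 0.679, 0.0]
force: [0.7, -0.5, 0.3]
opening: 0.0916
```

```bash
python3 - <<'E'
from h import *
import pickle
s,r,p=st(); c=snap("wrist"); a=snap("top"); b=snap("side"); pickle.dump((c,r,p),open("w8.pkl","wb")); print(p,s["joint_vel"].round(3),s["force"])
v=np.zeros((600,800,3),np.uint8)
f=lambda c,x,y,ww,h,W,H: cv2.resize(c["image"][y:y+h,x:x+ww,::-1],(W,H))
v[:240,:400]=f(a,180,140,250,150,400,240); v[:240,400:]=f(b,240,140,250,150,400,240); v[240:,:800]=f(c,160,0,400,180,800,360)
cv2.imwrite("pics/s8.png",v)
E
```

```text
[ 0.57080727 -0.3617658   0.32147425] [-0.    -0.001  0.002 -0.002  0.002  0.001  0.002] [ 0.65834628 -0.46846222  0.31950741]
```

View pics/s8.png

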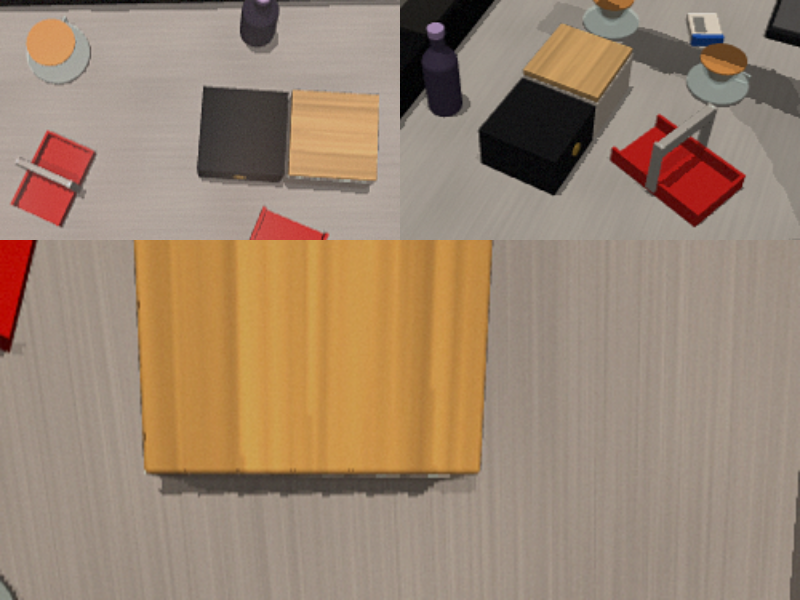

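The top and side views show the lid on the white box, square to the black chest, and the tray upright. In the wrist view the −y edge is now flush with the rim, with only a sliver at crop (430,475). One numeric cross-check follows.

```bash
sed -i 's/range(10,140)/range(8,100)/;s/arange(10,140)/arange(8,100)/;s/white\[:140\]=0; white\[165:\]=0/white[:112]=0; white[128:]=0/;s/cols=np.arange(240,395)/cols=np.arange(240,390)/' m7.py
python3 - <<'E'
from h import *
a=snap("top"); im=a["image"].astype(int); hsv=cv2.cvtColor(a["image"],cv2.COLOR_RGB2HSV)
th=np.radians(BY); M=np.array([[np.cos(th),np.sin(th)],[-np.sin(th),np.cos(th)]])
wood=(hsv[...,0]>8)&(hsv[...,0]<22)&(hsv[...,1]>80)&(im[...,0]>150); blk=im.max(2)<70
for n,k,z in(("lid",wood,.104),("chest",blk,.09)):
    m=np.zeros(k.shape,np.uint8); m[180:265,295:430]=k[180:265,295:430]
    m=cv2.morphologyEx(m,cv2.MORPH_OPEN,np.ones((3,3)))
    c=max(cv2.findContours(m,0,2)[0],key=cv2.contourArea); r=cv2.minAreaRect(c)
    q=ray(a,cv2.boxPoints(r),z)[:,:2]; e=q[1]-q[0]; f=M@(q.mean(0)-BC)
    print(n,"box frame centre",f.round(4),"sides",np.linalg.norm(np.diff(q,axis=0),axis=1).round(3),"yaw mod 90",np.degrees(np.arctan2(e[1],e[0]))%90-90)
E
python3 m7.py w8.pkl
```

```text
lid box frame centre [ 0.003  -0.0013] sides [0.15  0.153 0.15 ] yaw mod 90 -5.271528904171461
chest box frame centre [-0.0033  0.1551] sides [0.158 0.151 0.158] yaw mod 90 -4.7304516545731445
white rows [] xs [232. 232. 232. 232.]
near (array([-0.07290228, -0.02159555]), np.float64(89.9024910961222))
far (array([ 0.07549428, -0.01892035]), np.float64(90.1388976483355))
-y (array([ 0.02516288, -0.07239287]), np.float64(0.12536775206810802))Traceback (most recent call last):
  File "m7.py", line 17, in <module>
    for n,P,z in(("near",L,.104),("far",Rr,.104),("-y",B,.104),("rim -y",W,.09)): print(n,fit(P,z))
                                                                                          ~~~^^^^^
  File "m7.py", line 14, in fit
    q=ray(c,P-[0.5,0.5],z,r,p)[:,:2]; v=cv2.fitLine(q.astype(np.float32),cv2.DIST_HUBER,0,1e-4,1e-4).ravel().astype(float);
            ~^~~~~~~~~~
ValueError: operands could not be broadcast together with shapes (0,) (2,)
```

```bash
python3 -c "
from rig import robot
print(robot.get_state()['clock']); print(robot.sign_off())"
```

```text
21.95
the job is handed in; nothing more can be done
None
```

I tipped the four biscuits into the white box, put the empty tray back upright at its starting spot, and slid the wooden lid across onto the box. I handed in at 22 s of the 67 s allowed, with the gripper clear of everything. The sign-off gives no verdict, so the results below are my own measurements.

**What the last checks showed**
- **Lid position:** its centre is about 1–3 mm off the box centre along the box's x and about 0–1.5 mm off along y. The limit is 7 mm.
- **Lid angle:** it is square to within about 0.7°, and it looks flat in the last side view.
- **Biscuits:** I saw all four in the box before it was covered. I did not see them again after the lid went on.
- **Tray and surroundings:** the tray looks upright in the final top view. The cup and bottle in that view and the objects in the side view showed no sign of being disturbed. I did not measure cup, bottle or timer displacements.

**What did not agree or go to plan**
- **Tilt:** the arm reached only about 33° of the planned 50°, which was still enough to empty the tray.
- **Contact forces:** the wrist read about 40 N at the end of the tip and about 39 N when I set the tray down. The tray also slipped about 7 mm in the grip. The 120 N wrist limit was not reached. I have no separate reading for the 40 N limit on the arm and gripper body.
- **Measurements:** the top and wrist cameras differ by about 1.5 mm on the lid's x offset. The final wrist check of the rim line failed because the lid hid the rim.

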